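# Weigh the solder packet on the bench scale

## Robot

A 6-joint arm with a two-finger parallel gripper is mounted at the origin on a cart in front of the work surface, level with it; the furniture and walls round the work are solid. World frame = base frame: x ahead of the robot, y to its left, z up, the work surface at z = 0. Lengths are in m, angles in rad, forces in N, time in s.
With the tool pointing down it reaches from about 0.25 to 0.725 m from the base axis. Payload 4 kg.
Tool frame: the origin (TCP) lies midway between the tips of the shut fingers; the grasp point (between the pads) lies 19 mm behind it; y points along the fingers, z is the direction in which the jaws open and shut, and the axes are right-handed (so a half turn about y gives the same grasp; the last joint's range is limited). The gripper opens to 85 mm and grips with 20 to 120 N. Pads are 22 mm wide; open, the fingers measure 114 mm over their backs; the gripper's body (76 mm by 85 mm) begins 54 mm behind the grasp point. The pads swing forward as they close: fully open they stand 13 mm farther back than shut.
Start: joints at [-1.104, 0.241, 0.005, 1.335, 0, 1.571], TCP at [0.225, -0.447, 0.231] pointing down, gripper open.
Joint ranges: [-2.72, 2.72], [-1.05, 1.87], [-1.09, 1.28], [-1.99, 2.15], [-1.42, 1.44], [-3.14, 3.14]. Speed limits (rad/s): [2.79, 2.79, 3.14, 3.14, 3.14, 3.14].

## Interface

Orientations are given as a unit quaternion [x, y, z, w].
In Python, from workcell import bot gives the robot as it stands. The module is installed in compiled form; this text tells all that it offers.
- The arm moves only by the shell command python3 -m handwheel 'ROWS' [OPENING]. ROWS is JSON, a list of rows, each a list of 6 numbers: the shift along the tool's x, y, z in units of 25 mm (1.0 is 25 mm), then the turn, a rotation vector about the tool's x, y, z in units of 10 degrees (1.0 is 10 degrees). A call has exactly 5 rows; each row is the pose to reach, as a shift and turn from the pose commanded when the call began, along the tool's axes at that moment; what a row does not reach only later rows make up. A row lasts 1/8 s, in which the tool goes at most 62.5 mm and 10.7 degrees, less where a joint would pass 70% of its speed; a pose out of reach is approached as far as the arm can. A call with a gripper value outside its range is refused whole. OPENING is the gripper command: -1 is shut, 1 is fully open, values between are in proportion, set as the call begins (- or left out, the last holds). The fingers move at their own pace and stop on an object; the grip force is fixed at half the most. Time passes only in rows, so rows that repeat a pose let the fingers close, or fill a call up. It gives the time, the measured TCP pose, the force and the opening at its end, in the units of the state.
- bot.get_obs(): the state, without advancing time (a new reading comes with each control period).
- bot.camera(name): name is "side" or "top"; returns a dict with "color" (420x560x3 uint8, red, green, blue), "fx", "fy", "cx", "cy" (pixels), "rvec" (rotation vector, rad) and "tvec" (3), from world to camera coordinates, as OpenCV has them. Camera axes: x right, y down, z forward; pixel columns grow to the right and rows downward; lengths in m; the calibration is good to about 2 mm. A picture is of the moment at which its call begins. There is no depth.
- bot.job_done(): hands the job in, once; it reports no verdict.
The state is a dict: "clock": time; "joint_pos": joint angles; "joint_vel": joint speeds; "tau": joint torques, N m; "eef_pos": TCP position; "tool_rot": TCP orientation; "ft_force": force on the tool from outside, world axes, zero at the start; "ft_torque": the same for the moment, N m; "grip_width": finger opening in m.
Only numpy, scipy, OpenCV 4.12 (cv2) and the standard library are available. Lean on these libraries where they do the work, as an engineer would, in place of code of your own. Each camera call takes 0.05 s, during which the arm holds its last target.

## Task

Weigh the silvery packet on the bench scale: with the pan still empty, press the green key to switch the scale on, then the blue key to zero it; lay the packet gently and flat on the middle of the pan and let go, then press the orange key to record the weight. Press each key right down and let it come up again, one at a time; never press the black key, press orange only when the packet lies there by itself, and leave the packet on the pan, and the jar and the wooden clamp where they are.

Things in the scene. Friction and masses are not known exactly. Their poses are not given: they have to be found in the camera images.
- scale: Bench scale, fixed. Origin: bench level under the pan's middle; x from pan to key panel (away from the robot apart from its yaw), z up. Grey base 255 x 164 mm (x = -82 to 172 mm). Flat rimless steel pan 150 x 150 mm, top at z = 45 mm. Behind it a white panel, 184 mm wide, slopes at 35 degrees, facing up and towards the robot, with four keys in a row, then a small dark display and a grey visor.
- key_row (a point): Middle of the key row, level with the cap faces: x = 105, z = 118 mm in the scale's frame. z axis straight out of the panel, x up its slope, y along the row (as the scale's y). The keys stand at y = -66, -22, 22, 66 mm from here; which colour is in which place varies.
- visor_edge (a point): Middle of the visor's outer edge. The visor is a 5 mm plate, 184 mm wide, square to the panel, 68 mm upslope of the key row, 90 mm farther out than the cap faces. It overhangs the keys: a vertical gripper meets it, so come in from the robot's side with the fingers tilted about 35 degrees, square to the panel.
- pan_centre (a point): Middle of the top face of the steel pan, 45 mm above the bench; axes as the scale's.
- packet: Silvery card packet, 54 x 104 x 22 mm, about 50 g, rigid, lying flat on the bench. Origin: middle of its underside; x across its 54 mm width, y along its 104 mm length, z up. A long black lamp hangs over the bench to the right of and behind it: approach straight down and lift it no more than about 100 mm there.
- jar: White screw-top jar, 41 mm across, 100 mm tall, standing; bystander. Origin: middle of its underside.
- clamp: Wooden ring clamp, 26 x 130 x 24 mm, lying; bystander. Origin: middle of its underside; y along its length.
- key_green_top (a point): Round spring key, green, cap 24 mm across in a grey collar 40 mm across and 12 mm high. This point is the middle of the cap's outer face, 22 mm out from the panel when the key is up; it moves with the cap. Its z axis points straight out of the panel (35 degrees from vertical, up and towards the robot). Switches the scale on.
- key_green (a joint): Travel of the green key into the panel, m: 0 up, 0.006 fully down; it counts as pressed beyond 0.004. Fully down takes about 4 N (starts to move at about 1.2 N); it springs back up when let go.
- key_blue_top (a point): Round spring key, blue, cap 24 mm across in a grey collar 40 mm across and 12 mm high. This point is the middle of the cap's outer face, 22 mm out from the panel when the key is up; it moves with the cap. Its z axis points straight out of the panel (35 degrees from vertical, up and towards the robot). Zeroes the scale.
- key_blue (a joint): Travel of the blue key into the panel, m: 0 up, 0.006 fully down; it counts as pressed beyond 0.004. Fully down takes about 4 N (starts to move at about 1.2 N); it springs back up when let go.
- key_orange_top (a point): Round spring key, orange, cap 24 mm across in a grey collar 40 mm across and 12 mm high. This point is the middle of the cap's outer face, 22 mm out from the panel when the key is up; it moves with the cap. Its z axis points straight out of the panel (35 degrees from vertical, up and towards the robot). Records the weight.
- key_orange (a joint): Travel of the orange key into the panel, m: 0 up, 0.006 fully down; it counts as pressed beyond 0.004. Fully down takes about 4 N (starts to move at about 1.2 N); it springs back up when let go.
- key_black_top (a point): Round spring key, black, cap 24 mm across in a grey collar 40 mm across and 12 mm high. This point is the middle of the cap's outer face, 22 mm out from the panel when the key is up; it moves with the cap. Its z axis points straight out of the panel (35 degrees from vertical, up and towards the robot). Clears the memory: not to be pressed.
- key_black (a joint): Travel of the black key into the panel, m: 0 up, 0.006 fully down; it counts as pressed beyond 0.004. Fully down takes about 4 N (starts to move at about 1.2 N); it springs back up when let go.

How it is judged:
On the way, in this order (a step that is already met when the one before it is completed fails the run):
1. the green key is pressed right down while the packet is off the pan (value of joint key_green above 0.004 m and horizontal distance between packet and pan_centre above 0.11 m), for 0.05 s.
2. the blue key is pressed right down, green let go, while the packet is off the pan (value of joint key_blue above 0.004 m and value of joint key_green below 0.002 m and horizontal distance between packet and pan_centre above 0.11 m), for 0.05 s.
3. the packet lies flat and still on the pan, its middle within 25 mm of the pan's middle along each of the scale's axes, let go (x of packet in the frame of scale between -0.025 and 0.025 m and y of packet in the frame of scale between -0.025 and 0.025 m and z of packet in the frame of scale between 0.04 and 0.05 m and angle between packet's own z axis and vertical below 0.12 rad and contact force between the fingers and packet below 0.2 N and linear speed of packet below 0.02 m/s), for 0.3 s.
4. the orange key is pressed right down while the packet lies so on the pan, untouched (all of step 3 and value of joint key_orange above 0.004 m), for 0.05 s.
At the end, for the whole second after the job is handed in: The packet lies flat (within 7 degrees), still and untouched on the pan, its middle within 25 mm of the pan's middle along each of the scale's axes, and all four keys are up again (less than 1.5 mm down) (all of step 3 and value of joint each of key_green, key_blue, key_orange, key_black below 0.0015 m).
It fails at once if the black key is pressed (more than 2 mm), or two keys are down (more than 3 mm) at once (value of joint key_black above 0.002 m or value of joint each of key_green, key_blue above 0.003 m or value of joint each of key_green, key_orange above 0.003 m or value of joint each of key_blue, key_orange above 0.003 m).
It fails at once if the orange key is pressed (more than 3 mm) while the packet does not lie on the pan by itself (value of joint key_orange above 0.003 m and not (x of packet in the frame of scale between -0.025 and 0.025 m and y of packet in the frame of scale between -0.025 and 0.025 m and z of packet in the frame of scale between 0.04 and 0.05 m and angle between packet's own z axis and vertical below 0.12 rad and contact force between the fingers and packet below 0.2 N and linear speed of packet below 0.02 m/s)).
It fails at once if the green or blue key is pressed (more than 3 mm) while the packet touches the scale (value of joint any of key_green, key_blue above 0.003 m and contact force between packet and scale above 0.1 N).
It fails at once if the packet is dropped (falls free of the fingers faster than 0.5 m/s, as from over 13 mm), or pushed onto the scale with over 40 N (contact force between packet and scale above 40 N or (contact force between the fingers and packet below 0.2 N and linear speed of packet above 0.5 m/s)).
It fails at once if the jar or the clamp is moved more than 20 mm (distance of any of jar, clamp from where it was at the start of the episode above 0.02 m).
It also fails if it takes over 64 s, if anything falls off the work surface, if the arm or the gripper's body presses on something with over 40 N, if the wrist force passes 120 N, or if a joint passes its speed limit or range.

## Working session

There is one attempt and no reset: what is moved stays moved. The work goes in short steps, Python scripts to look and compute and a shell command to move; the robot and the scene stay as the last step left them, time stands still between calls to the robot, and variables do not carry over. Pictures are saved under pics/ and viewed, and the job is handed in when it is done.

```bash
mkdir -p pics; python3 - <<'E'
from workcell import bot
import cv2
o=bot.get_obs(); print(o)
for n in("side","top"):
    c=bot.camera(n); cv2.imwrite(f"pics/{n}0.png",c["color"][:,:,::-1]); print({k:v for k,v in c.items() if k!="color"})
E
```

```text
{'clock': 0.0, 'joint_pos': array([-1.10400789e+00,  2.41386169e-01,  3.69836176e-03,  1.33519523e+00,
       -2.55394516e-05,  1.57080028e+00]), 'joint_vel': array([-0.00045644, -0.00027031,  0.0014245 , -0.00195451, -0.0002462 ,
        0.00010935]), 'tau': array([ 7.53433997e-04, -3.72318578e+01,  2.52408582e+01,  1.68231520e-02,
        1.59944721e-04,  8.95713413e-06]), 'eef_pos': array([ 0.22471408, -0.44593845,  0.23041648]), 'tool_rot': array([-0.16371837,  0.6886506 , -0.68721926,  0.16335954]), 'ft_force': array([-0.00885707, -0.88760245, -0.54076294]), 'ft_torque': array([0.03286025, 0.01007033, 0.00413006]), 'grip_width': 0.08531990973989864}
{'fx': 409.4939476184379, 'fy': 409.4939476184379, 'cx': 279.08099809504716, 'cy': 207.4398918354088, 'rvec': array([ 0.54242676,  2.40758958, -1.50285742]), 'tvec': array([0.55378796, 0.06887877, 1.11066903])}
{'fx': 492.0988908518493, 'fy': 492.0988908518493, 'cx': 283.7429776935599, 'cy': 208.62247298823436, 'rvec': array([ 2.11959341, -2.14464703,  0.2315545 ]), 'tvec': array([-0.06130272,  0.6189208 ,  0.93403233])}
```

View pics/side0.png

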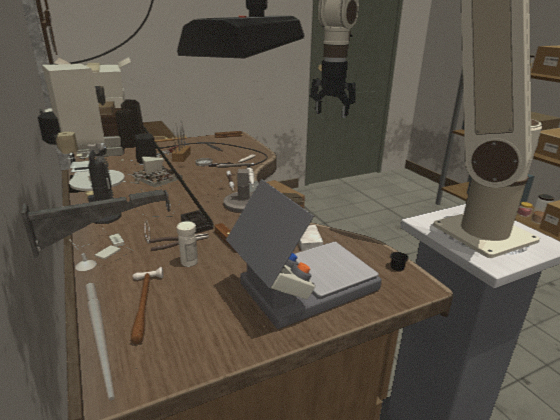

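View pics/top0.png

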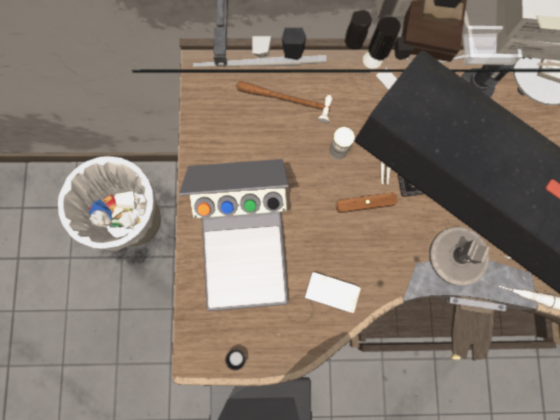

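The top view has the scale at left with the pan centred near (245,262). The keys from left to right are orange (204,209), blue (227,207), green (250,205) and black (273,202). The packet is near (333,292). Next I'll enlarge it for accurate corners.

```bash
python3 - <<'E'
import cv2
t=cv2.imread("pics/top0.png")
cv2.imwrite("pics/c1.png",cv2.resize(t[150:320,170:300],None,fx=3.5,fy=3.5,interpolation=cv2.INTER_CUBIC))
cv2.imwrite("pics/c2.png",cv2.resize(t[180:320,290:400],None,fx=4,fy=4,interpolation=cv2.INTER_CUBIC))
E
```

```text
(no output)
```

View pics/c1.png

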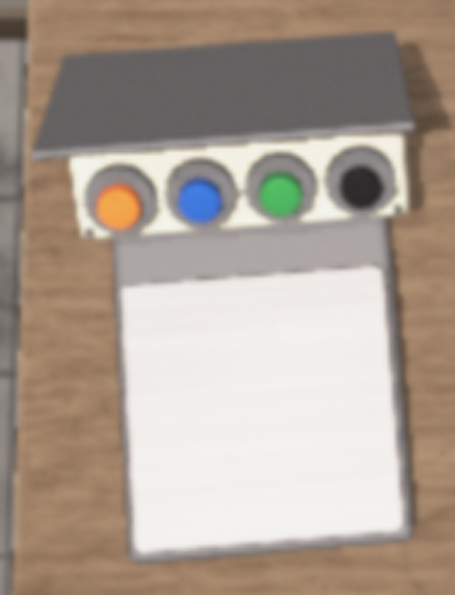

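View pics/c2.png

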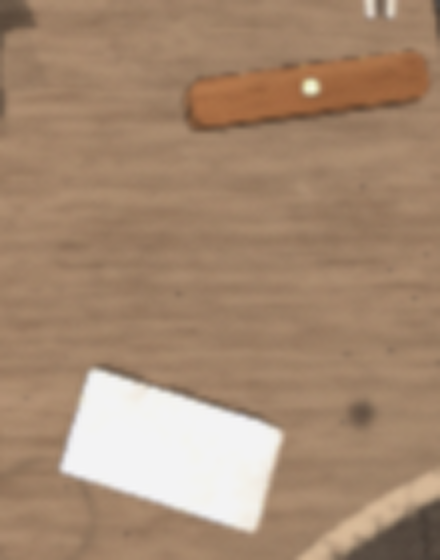

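```bash
cat > h.py <<'E'
import numpy as np, cv2, json
from scipy.spatial.transform import Rotation as R
from scipy.optimize import least_squares
CAM=dict(top=(492.0988908518493,283.7429776935599,208.62247298823436,[2.11959341,-2.14464703,0.2315545],[-0.06130272,0.6189208,0.93403233]),
 side=(409.4939476184379,279.08099809504716,207.4398918354088,[0.54242676,2.40758958,-1.50285742],[0.55378796,0.06887877,1.11066903]))
def proj(P,n="top"):
    f,cx,cy,r,t=CAM[n]
    K=np.array([[f,0,cx],[0,f,cy],[0,0,1.]])
    return cv2.projectPoints(np.atleast_2d(np.array(P,float)),np.array(r),np.array(t),K,None)[0][:,0]
def fit(model,px,x0=(.5,0,0),n="top"):
    model=np.array(model,float);px=np.array(px,float)
    def res(p): return (proj(R.from_euler('z',p[2]).apply(model)+[p[0],p[1],0],n)-px).ravel()
    s=least_squares(res,x0); return s.x,s.fun.reshape(-1,2)
def rows(pos,Rt,o=None):
    from workcell import bot
    o=o or bot.get_obs(); r0=R.from_quat(o["tool_rot"])
    d=r0.inv().apply(np.array(pos)-o["eef_pos"])/.025
    w=(r0.inv()*Rt).as_rotvec()/np.deg2rad(10)
    return np.round(d,2),np.round(w,2)
E
python3 - <<'E'
from h import *
c=np.array
k=105/1000; model=[[.075,.075,.045],[.075,-.075,.045],[-.075,-.075,.045],[-.075,.075,.045]]+[[.105,y,.118] for y in(.066,.022,-.022,-.066)]
px=c([(121,287),(381,266),(407,530),(132,555),(118,207),(199,202),(281,195),(361,188)])/3.5+[170,150]
for sel in(slice(0,8),slice(0,4),slice(4,8)):
    p,r=fit(model[sel],px[sel]);print(p.round(4),r.round(1).tolist())
# packet: corner order image TL,TR,BR,BL
pk=c([(92,368),(283,433),(253,532),(61,471)])/4+[290,180]
m=[[.027,.052,.022],[.027,-.052,.022],[-.027,-.052,.022],[-.027,.052,.022]]
p,r=fit(m,pk,(.4,-.2,-.3));print("pk",p.round(4),r.round(1).tolist())
from workcell import bot
print(R.from_quat(bot.get_obs()["tool_rot"]).as_matrix().round(3))
E
```

```text
[0.5055 0.0114 0.0704] [[0.3, -0.3], [-0.2, -0.2], [-1.4, -1.0], [1.3, -1.6], [-0.1, 0.9], [0.1, 0.6], [-0.2, 0.7], [0.1, 0.9]]
[0.5038 0.0114 0.0721] [[0.2, 0.6], [-0.3, 0.5], [-1.3, -0.2], [1.3, -0.7]]
[0.507  0.0112 0.0712] [[-0.0, 0.2], [0.1, -0.2], [-0.2, -0.1], [0.1, 0.1]]
pk [ 0.4502 -0.1676 -0.3281] [[-0.3, 0.0], [0.4, -0.3], [0.5, 0.6], [-0.5, -0.3]]
[[-0.893 -0.001  0.45 ]
 [-0.45   0.002 -0.893]
 [ 0.    -1.    -0.002]]
```

```bash
cat >> h.py <<'E'
S=(.507,.0113,.071)
RS=R.from_euler('z',S[2])
def sc(p): return RS.apply(p)+[S[0],S[1],0]
a=np.deg2rad(35); N=RS.apply([-np.sin(a),0,np.cos(a)])
zt=RS.apply([0,-1,0]); RP=R.from_matrix(np.c_[np.cross(-N,zt),-N,zt])
KEY=dict(green=-.022,blue=.022,orange=.066)
def key(n,out,up=0): return sc([.105,KEY[n],.118])+N*out+RS.apply([np.cos(a),0,np.sin(a)])*up
E
python3 - <<'E'
from h import *
print(key("green",.12),key("green",0),RP.as_matrix().round(3))
print(rows([.36,-.08,.27],RP)); print(rows(key("green",.12),RP))
# lamp corner rays at heights
for h in(.3,.45,.6):
  for u in((360,140),(430,60),(545,290)):
    s=least_squares(lambda p:(proj([p[0],p[1],h])-u).ravel(),(.5,-.2)).x; print(h,u,s.round(3))
E
```

```text
[ 0.54464039 -0.0080786   0.21629825] [ 0.61329615 -0.00319583  0.118     ] [[-0.817  0.572  0.071]
 [-0.058  0.041 -0.997]
 [-0.574 -0.819  0.   ]]
(array([-11.42,  -1.56, -10.64]), array([0.7 , 2.19, 3.46]))
(array([-19.31,   0.59,  -9.88]), array([0.7 , 2.19, 3.46]))
0.3 (360, 140) [ 0.68  -0.184]
0.3 (430, 60) [ 0.816 -0.304]
0.3 (545, 290) [ 0.444 -0.451]
0.45 (360, 140) [ 0.629 -0.155]
0.45 (430, 60) [ 0.737 -0.251]
0.45 (545, 290) [ 0.441 -0.368]
0.6 (360, 140) [ 0.578 -0.126]
0.6 (430, 60) [ 0.659 -0.198]
0.6 (545, 290) [ 0.438 -0.285]
```

```bash
python3 -m handwheel '[[-2,0,-2,0,0,0],[-4,-0.5,-4,0,0.3,0.5],[-6,-0.8,-6,0.2,0.8,1.2],[-8,-1.2,-8,0.4,1.3,2],[-10,-1.5,-9.8,0.6,1.8,2.8]]' -1; python3 - <<'E'
from h import *
print(rows([.4,-.06,.27],RP)); print(rows(key("green",.1),RP))
E
```

```text
clock: 0.72
eef_pos: [0.3247, -0.1511, 0.2644]
tool_rot: [0.127, 0.687, -0.679, 0.224]
ft_force: [1.7, 1.1, 1.2]
grip_width: 0.0001
(array([-3.19,  1.42, -3.2 ]), array([0.09, 0.38, 0.62]))
(array([-7.53,  6.96, -4.5 ]), array([0.09, 0.38, 0.62]))
```

```bash
python3 -m handwheel '[[-1.5,0.8,-1.5,0.1,0.2,0.3],[-3,1.5,-3,0.1,0.4,0.6],[-4.5,3.5,-3.5,0.1,0.4,0.6],[-6,5.2,-4,0.1,0.4,0.6],[-7.2,6.5,-4.5,0.1,0.4,0.6]]'; python3 - <<'E'
from h import *
print(rows(key("green",.1),RP)); print(rows(key("green",.05),RP))
E
```

```text
clock: 1.35
eef_pos: [0.5432, -0.008, 0.203]
tool_rot: [0.185, 0.682, -0.668, 0.234]
ft_force: [-0.9, -1.0, 1.0]
grip_width: -0.0001
(array([-0.36,  0.4 ,  0.01]), array([-0.01,  0.02,  0.05]))
(array([-0.37,  2.4 ,  0.  ]), array([-0.01,  0.02,  0.05]))
```

```bash
python3 -m handwheel '[[0,0,0,0,0,0],[0,0,0,0,0,0],[0,0,0,0,0,0],[0,0,0,0,0,0],[0,0,0,0,0,0]]'; python3 - <<'E'
from h import *
print(rows(key("green",.05),RP))
from workcell import bot
for n in("top","side"):
    c=bot.camera(n)["color"][:,:,::-1]
    c=c[130:330,160:320] if n=="top" else c[150:320,210:400]
    cv2.imwrite(f"pics/{n}1.png",cv2.resize(c,None,fx=3,fy=3,interpolation=cv2.INTER_CUBIC))
E
```

```text
clock: 1.98
eef_pos: [0.542, -0.0102, 0.2051]
tool_rot: [0.186, 0.681, -0.668, 0.234]
ft_force: [-0.5, -0.2, 0.5]
grip_width: -0.0003
(array([-0.36,  2.49, -0.08]), array([-0.02,  0.01,  0.04]))
```

View pics/top1.png

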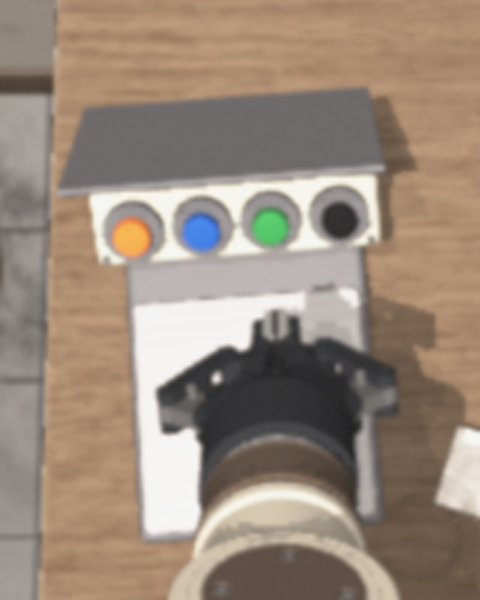

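View pics/side1.png

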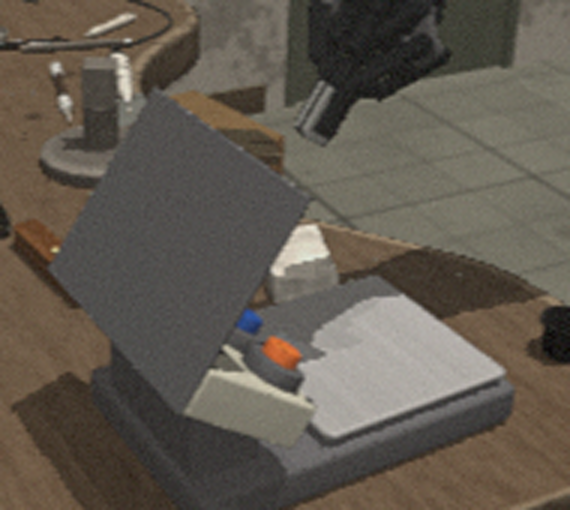

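Top view: the shut tips show at crop (277,312), in line with the green key (270,227). The side view shows nothing touching. I'll compare the projected TCP with the picture.

```bash
python3 - <<'E'
from h import *
from workcell import bot
e=[bot.get_obs()["eef_pos"]]
print(e[0],(proj(e[0])-[160,130])*3,(proj(e[0],"side")-[210,150])*3)
print((proj([key(k,0) for k in KEY])-[160,130])*3,(proj([key(k,0) for k in KEY],"side")-[210,150])*3)
E
```

```text
[ 0.54209703 -0.00997126  0.20485144] [[275.80831579 320.03559763]] [[305.91396199 137.77885269]]
[[270.31887025 226.9825408 ]
 [200.78804106 232.45555059]
 [130.99738049 237.9490126 ]] [[211.54929672 278.67808224]
 [246.30204757 309.88533977]
 [284.2257832  343.94007659]]
```

```bash
python3 -m handwheel '[[-0.2,0.8,0,0,0,0],[-0.36,1.6,-0.05,0,0,0],[-0.36,2.4,-0.08,0,0,0],[-0.36,3,-0.08,0,0,0],[-0.36,3.6,-0.08,0,0,0]]'; python3 - <<'E'
from h import *
print(rows(key("green",.0),RP)); 
E
```

```text
clock: 2.7
eef_pos: [0.6008, -0.0037, 0.1348]
tool_rot: [0.186, 0.681, -0.668, 0.234]
ft_force: [-0.1, -0.4, -0.2]
grip_width: -0.0001
(array([-0.03,  0.84,  0.01]), array([-0.01,  0.01,  0.05]))
```

```bash
python3 -m handwheel '[[0,0,0,0,0,0],[0,0,0,0,0,0],[0,0,0,0,0,0],[0,0,0,0,0,0],[0,0,0,0,0,0]]'; python3 - <<'E'
from h import *
from workcell import bot
print(bot.get_obs()["ft_force"]@N,rows(key("green",.0),RP))
E
```

```text
clock: 3.32
eef_pos: [0.6004, -0.0037, 0.1358]
tool_rot: [0.186, 0.681, -0.668, 0.234]
ft_force: [-0.1, 0.6, -0.5]
grip_width: -0.0004
-0.3661981498120885 (array([-0.02,  0.88,  0.01]), array([-0.01,  0.01,  0.04]))
```

```bash
python3 -m handwheel '[[-0.02,0.5,0,0,0,0],[-0.02,0.8,0,0,0,0],[-0.02,1,0,0,0,0],[-0.02,1.12,0,0,0,0],[-0.02,1.12,0,0,0,0]]'; python3 - <<'E'
from h import *
from workcell import bot
print(bot.get_obs()["ft_force"]@N,rows(key("green",.0),RP))
c=bot.camera("top")["color"][:,:,::-1][180:240,180:300]
cv2.imwrite("pics/p1.png",cv2.resize(c,None,fx=6,fy=6,interpolation=cv2.INTER_CUBIC))
E
```

```text
clock: 3.95
eef_pos: [0.6161, -0.0026, 0.1127]
tool_rot: [0.185, 0.681, -0.668, 0.234]
ft_force: [-5.1, -0.2, 5.5]
grip_width: 0.0001
7.4725745529126675 (array([-0.03, -0.24,  0.02]), array([-0.01,  0.01,  0.05]))
```

View pics/p1.png

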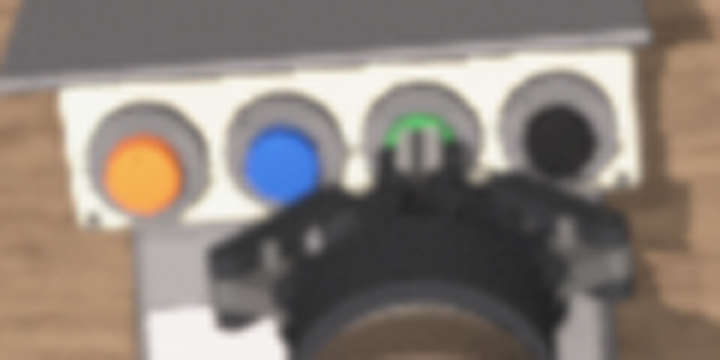

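The green key is fully down: 7.5 N along the normal, tip centred on the cap at crop (420,145). I'll back off and shift to blue.

```bash
python3 -m handwheel '[[0,-0.5,0,0,0,0],[0,-1,0,0,0,0],[0,-1.2,-0.6,0,0,0],[0,-1.2,-1.2,0,0,0],[0,-1.2,-1.76,0,0,0]]'; python3 -m handwheel '[[0,0,0,0,0,0],[0,0,0,0,0,0],[0,0,0,0,0,0],[0,0,0,0,0,0],[0,0,0,0,0,0]]'; python3 - <<'E'
from h import *
from workcell import bot
print(bot.get_obs()["ft_force"]@N,rows(key("blue",.0),RP))
E
```

```text
clock: 4.62
eef_pos: [0.5963, 0.0416, 0.137]
tool_rot: [0.185, 0.682, -0.668, 0.234]
ft_force: [-0.1, -0.7, -0.2]
grip_width: -0.0002
clock: 5.25
eef_pos: [0.5965, 0.0398, 0.1371]
tool_rot: [0.186, 0.681, -0.668, 0.234]
ft_force: [-0.6, 0.5, 0.2]
grip_width: 0.0
0.47492725078853093 (array([-0.02,  0.94, -0.  ]), array([-0.01,  0.01,  0.05]))
```

```bash
python3 -m handwheel '[[-0.02,0.5,0,0,0,0],[-0.02,0.85,0,0,0,0],[-0.02,1.05,0,0,0,0],[-0.02,1.2,0,0,0,0],[-0.02,1.2,0,0,0,0]]'; python3 - <<'E'
from h import *
from workcell import bot
print(bot.get_obs()["ft_force"]@N,rows(key("blue",.0),RP))
c=bot.camera("top")["color"][:,:,::-1][180:240,180:300]
cv2.imwrite("pics/p2.png",cv2.resize(c,None,fx=6,fy=6,interpolation=cv2.INTER_CUBIC))
E
```

```text
clock: 5.88
eef_pos: [0.6133, 0.0412, 0.1129]
tool_rot: [0.185, 0.681, -0.668, 0.234]
ft_force: [-7.1, -0.2, 7.0]
grip_width: 0.0004
9.80170616854417 (array([-0.01, -0.24,  0.01]), array([-0.01,  0.01,  0.05]))
```

View pics/p2.png

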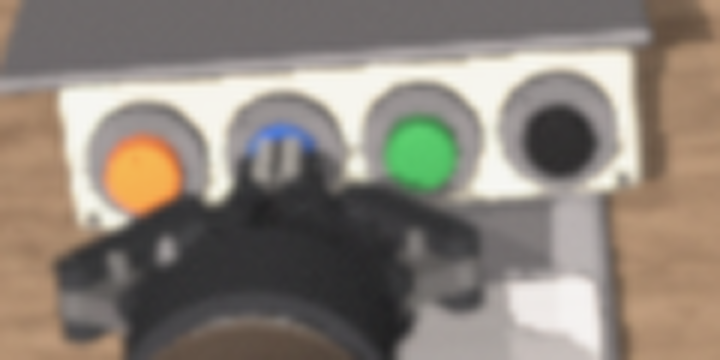

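Blue is down (9.8 N) and green is back up in the picture. I'll retreat along the normal and head for the packet.

```bash
python3 -m handwheel '[[0,-0.6,0,0,0,0],[0,-1.5,0,0,0,0],[0,-2.5,0,0,0,0],[0,-3.5,0.3,0,0,0],[0.5,-4.5,1,0,0,0]]' 1; cat >> h.py <<'E'
def down(zang): 
    z=np.array([np.cos(zang),np.sin(zang),0]); y=np.array([0,0,-1.]); return R.from_matrix(np.c_[np.cross(y,z),y,z])
PK=(.4502,-.1676,-.3281)
E
python3 - <<'E'
from h import *
print(rows([PK[0]-.02,-.12,.17],down(PK[2])),rows([PK[0],PK[1],.1],down(PK[2])))
from workcell import bot
c=bot.camera("top")["color"][:,:,::-1]; cv2.imwrite("pics/t3.png",c)
E
```

```text
clock: 6.55
eef_pos: [0.5421, 0.0117, 0.2006]
tool_rot: [0.186, 0.681, -0.668, 0.236]
ft_force: [1.0, -0.7, -0.0]
grip_width: 0.0852
(array([ 4.69, -1.74,  4.93]), array([-2.04, -6.48, -3.05])) (array([5.74, 0.94, 6.87]), array([-2.04, -6.48, -3.05]))
```

View pics/t3.png

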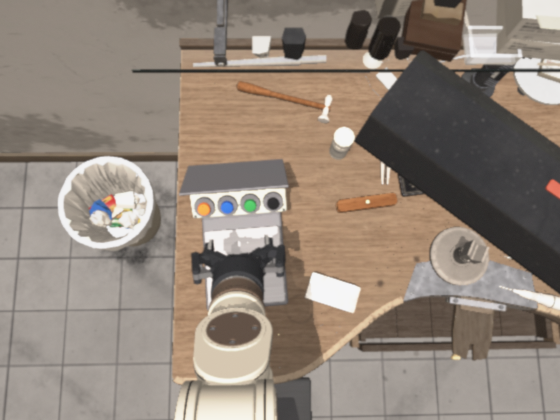

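All four keys are up, and the packet is undisturbed at (333,292).

```bash
python3 -m handwheel '[[1,-0.6,0.8,-0.3,-0.9,-0.4],[2,-1.2,1.6,-0.6,-1.8,-0.85],[3,-1.7,2.5,-0.85,-2.7,-1.25],[3.8,-1.7,3.5,-1.15,-3.6,-1.7],[4.5,-1.7,4.5,-1.4,-4.5,-2.1]]'; python3 - <<'E'
from h import *
print(rows([PK[0],PK[1],.1],down(PK[2])))
E
```

```text
clock: 7.22
eef_pos: [0.4329, -0.1105, 0.1704]
tool_rot: [-0.237, 0.635, -0.633, 0.374]
ft_force: [0.6, -0.5, -0.1]
grip_width: 0.0851
(array([1.84, 2.68, 1.74]), array([-0.63, -1.97, -0.92]))
```

```bash
python3 -m handwheel '[[0.5,0.5,0.5,-0.25,-0.8,-0.35],[1,1,1,-0.5,-1.6,-0.7],[1.4,1.8,1.4,-0.63,-1.97,-0.92],[1.84,2.6,1.74,-0.63,-1.97,-0.92],[1.84,2.68,1.74,-0.63,-1.97,-0.92]]';python3 -m handwheel '[[0,0,0,0,0,0],[0,0,0,0,0,0],[0,0,0,0,0,0],[0,0,0,0,0,0],[0,0,0,0,0,0]]';  python3 - <<'E'
from h import *
print(rows([PK[0],PK[1],.002],down(PK[2])))
from workcell import bot
for n in("top","side"):
    c=bot.camera(n)["color"][:,:,::-1]
    c=c[200:350,250:400] if n=="top" else c[150:300,240:390]
    cv2.imwrite(f"pics/{n}4.png",cv2.resize(c,None,fx=4,fy=4,interpolation=cv2.INTER_CUBIC))
E
```

```text
clock: 7.85
eef_pos: [0.4494, -0.1661, 0.0982]
tool_rot: [-0.41, 0.577, -0.575, 0.41]
ft_force: [-0.5, -0.1, 0.2]
grip_width: 0.0855
clock: 8.48
eef_pos: [0.4504, -0.1662, 0.0997]
tool_rot: [-0.41, 0.576, -0.576, 0.411]
ft_force: [0.2, -0.0, 0.5]
grip_width: 0.0856
(array([0.06, 3.91, 0.01]), array([-0.01, -0.03, -0.01]))
```

View pics/top4.png

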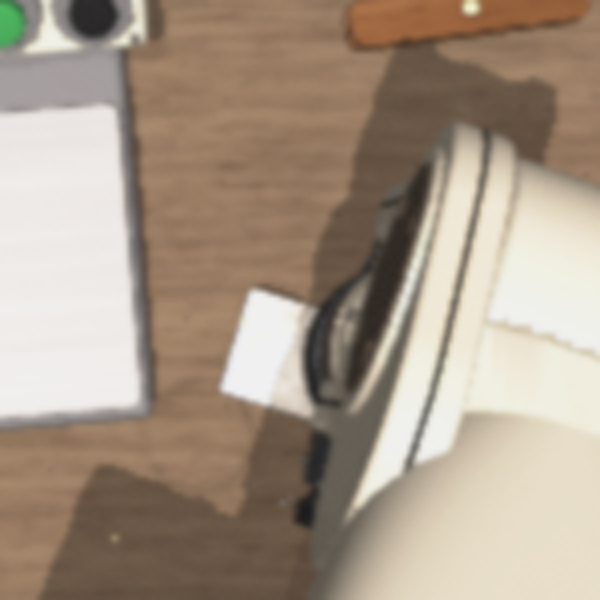

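View pics/side4.png

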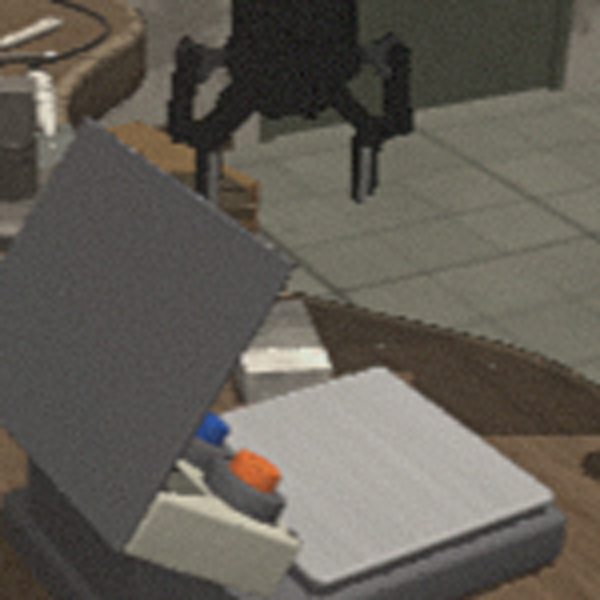

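The jaws at side-crop columns 210 and 362 straddle the packet near 288. Descend.

```bash
python3 -m handwheel '[[0.06,1.2,0,0,0,0],[0.06,2.4,0,0,0,0],[0.06,3.3,0,0,0,0],[0.06,3.8,0,0,0,0],[0.06,3.88,0,0,0,0]]';python3 -m handwheel '[[0,0,0,0,0,0],[0,0,0,0,0,0],[0,0,0,0,0,0],[0,0,0,0,0,0],[0,0,0,0,0,0]]' -1;python3 -m handwheel '[[0,0,0,0,0,0],[0,0,0,0,0,0],[0,0,0,0,0,0],[0,0,0,0,0,0],[0,0,0,0,0,0]]' -1
```

```text
clock: 9.2
eef_pos: [0.4495, -0.1673, 0.0019]
tool_rot: [-0.41, 0.577, -0.575, 0.411]
ft_force: [0.2, -0.5, -1.2]
grip_width: 0.0853
clock: 9.82
eef_pos: [0.4512, -0.1679, 0.0038]
tool_rot: [0.409, -0.575, 0.576, -0.412]
ft_force: [0.5, -0.1, 6.5]
grip_width: 0.0526
clock: 10.45
eef_pos: [0.4512, -0.1679, 0.0038]
tool_rot: [0.409, -0.575, 0.576, -0.412]
ft_force: [-0.0, 0.2, 6.4]
grip_width: 0.0525
```

```bash
python3 -m handwheel '[[0,-0.4,0,0,0,0],[0,-1.2,0,0,0,0],[0,-2.2,0,0,0,0],[0,-3.2,0,0,0,0],[0,-3.8,0,0,0,0]]'; python3 - <<'E'
from h import *
from workcell import bot
for n in("side",):
    c=bot.camera(n)["color"][:,:,::-1]
    c=c[150:300,240:390]
    cv2.imwrite(f"pics/{n}5.png",cv2.resize(c,None,fx=4,fy=4,interpolation=cv2.INTER_CUBIC))
p=sc([0,0,.11])
z=S[2]-np.pi/2
print(rows(p,down(z)),rows([.44,-.06,.11],down(z)))
E
```

```text
clock: 11.08
eef_pos: [0.4503, -0.1678, 0.0993]
tool_rot: [0.409, -0.576, 0.576, -0.411]
ft_force: [0.1, 0.5, -1.1]
grip_width: 0.0529
(array([-7.51, -0.35, -0.24]), array([-0.02,  6.69, -0.03])) (array([-3.94, -0.37, -1.84]), array([-0.02,  6.69, -0.03]))
```

View pics/side5.png

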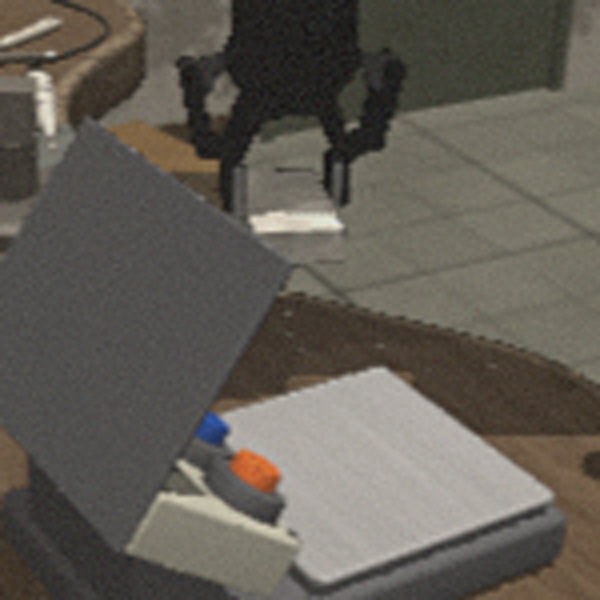

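The packet is held level and centred between the jaws at crop (295,205). Carry it to above the pan.

```bash
python3 -m handwheel '[[-0.5,-0.1,-0.2,0,0.6,0],[-1.4,-0.2,-0.6,0,1.4,0],[-2.3,-0.35,-1.2,0,2.3,0],[-3.2,-0.37,-1.6,0,3.2,0],[-3.94,-0.37,-1.84,0,4,0]]';  python3 - <<'E'
from h import *
p=sc([0,0,.11]); z=S[2]-np.pi/2
print(rows(p,down(z)))
E
```

```text
clock: 11.75
eef_pos: [0.4379, -0.0586, 0.1068]
tool_rot: [-0.187, 0.682, -0.681, 0.188]
ft_force: [0.4, -0.0, -0.5]
grip_width: 0.0522
(array([-3.81, -0.12, -0.99]), array([ 0.01,  2.66, -0.01]))
```

```bash
python3 -m handwheel '[[-0.8,0,-0.2,0,0.6,0],[-1.7,-0.1,-0.4,0,1.3,0],[-2.6,-0.12,-0.6,0,2,0],[-3.4,-0.12,-0.85,0,2.66,0],[-3.81,-0.12,-0.99,0,2.66,0]]';python3 -m handwheel '[[0,0,0,0,0,0],[0,0,0,0,0,0],[0,0,0,0,0,0],[0,0,0,0,0,0],[0,0,0,0,0,0]]'; python3 - <<'E'
from h import *
from workcell import bot
z=S[2]-np.pi/2
print(rows(sc([0,0,.055]),down(z)))
for n in("top","side"):
    c=bot.camera(n)["color"][:,:,::-1]
    c=c[170:320,170:320] if n=="top" else c[150:300,240:390]
    cv2.imwrite(f"pics/{n}6.png",cv2.resize(c,None,fx=4,fy=4,interpolation=cv2.INTER_CUBIC))
E
```

```text
clock: 12.38
eef_pos: [0.5077, 0.0113, 0.1099]
tool_rot: [-0.027, 0.707, -0.706, 0.028]
ft_force: [0.5, -0.6, 0.1]
grip_width: 0.0525
clock: 13.0
eef_pos: [0.5074, 0.0104, 0.1102]
tool_rot: [-0.026, 0.707, -0.706, 0.027]
ft_force: [0.5, -0.8, -0.6]
grip_width: 0.0524
(array([ 0.02,  2.21, -0.03]), array([ 0.01,  0.03, -0.01]))
```

View pics/top6.png

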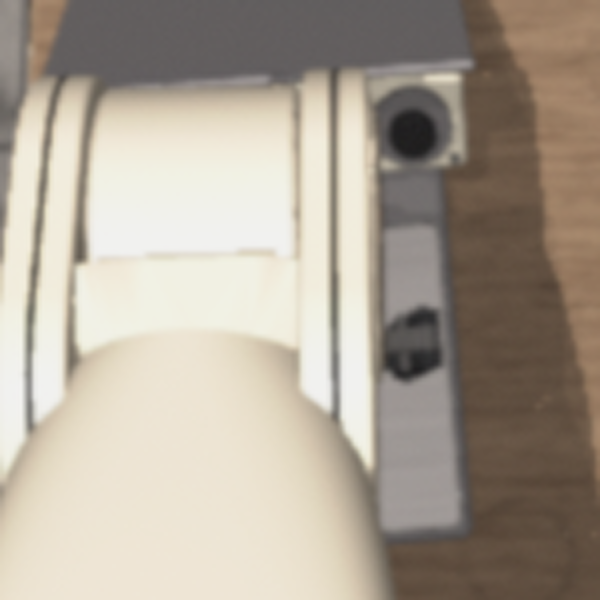

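View pics/side6.png

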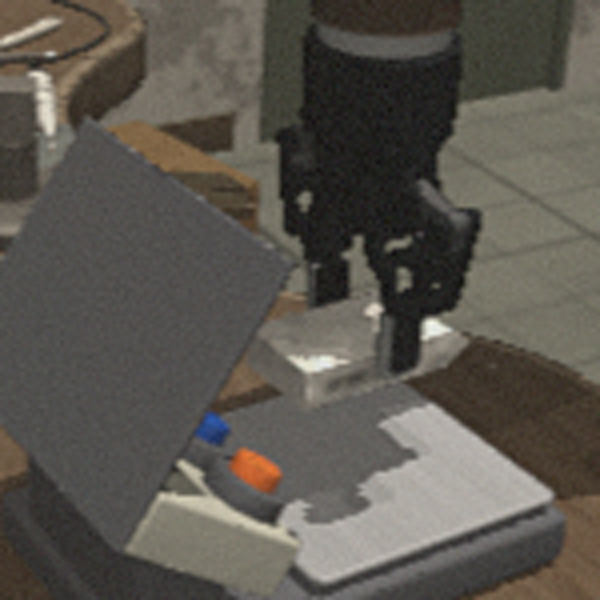

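```bash
python3 -m handwheel '[[0,0.5,0,0,0,0],[0,1,0,0,0,0],[0,1.5,0,0,0,0],[0,1.9,0,0,0,0],[0,2.1,0,0,0,0]]';python3 -m handwheel '[[0,0,0,0,0,0],[0,0.05,0,0,0,0],[0,0.1,0,0,0,0],[0,0.15,0,0,0,0],[0,0.2,0,0,0,0]]'
```

```text
clock: 13.72
eef_pos: [0.507, 0.0108, 0.0565]
tool_rot: [-0.027, 0.707, -0.706, 0.027]
ft_force: [-0.5, -0.4, 0.3]
grip_width: 0.0526
clock: 14.35
eef_pos: [0.5076, 0.0108, 0.0527]
tool_rot: [-0.026, 0.707, -0.706, 0.027]
ft_force: [0.2, -0.2, -1.0]
grip_width: 0.0528
```

```bash
python3 -m handwheel '[[0,0.03,0,0,0,0],[0,0.06,0,0,0,0],[0,0.09,0,0,0,0],[0,0.12,0,0,0,0],[0,0.12,0,0,0,0]]'
```

```text
clock: 14.98
eef_pos: [0.5075, 0.0108, 0.0495]
tool_rot: [-0.026, 0.707, -0.706, 0.027]
ft_force: [-0.1, 0.4, -0.6]
grip_width: 0.053
```

```bash
python3 -m handwheel '[[0,0.02,0,0,0,0],[0,0.03,0,0,0,0],[0,0.04,0,0,0,0],[0,0.05,0,0,0,0],[0,0.06,0,0,0,0]]'; python3 - <<'E'
from h import *
from workcell import bot
c=bot.camera("side")["color"][:,:,::-1][180:310,260:390]
cv2.imwrite("pics/s7.png",cv2.resize(c,None,fx=4.5,fy=4.5,interpolation=cv2.INTER_CUBIC))
E
```

```text
clock: 15.6
eef_pos: [0.5076, 0.0108, 0.0488]
tool_rot: [-0.026, 0.707, -0.706, 0.027]
ft_force: [-2.9, 1.0, 7.5]
grip_width: 0.0525
```

View pics/s7.png

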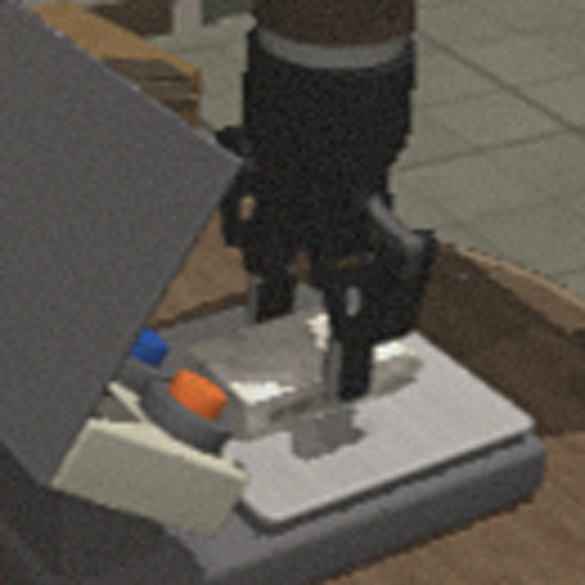

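The packet is in contact with the pan (7.5 N up). Release, settle, then rise.

```bash
python3 -m handwheel '[[0,0,0,0,0,0],[0,0,0,0,0,0],[0,0,0,0,0,0],[0,0,0,0,0,0],[0,0,0,0,0,0]]' 0.9;python3 -m handwheel '[[0,-0.4,0,0,0,0],[0,-1,0,0,0,0],[0,-1.8,0,0,0,0],[0,-2.6,0,0,0,0],[0,-3.4,0,0,0,0]]';  python3 - <<'E'
from h import *
print(rows([.42,.02,.25],RP),rows(key("orange",.1),RP))
E
```

```text
clock: 16.27
eef_pos: [0.5076, 0.0107, 0.048]
tool_rot: [-0.026, 0.707, -0.706, 0.027]
ft_force: [-0.0, 0.5, 0.5]
grip_width: 0.0811
clock: 16.9
eef_pos: [0.5079, 0.0106, 0.1352]
tool_rot: [-0.026, 0.707, -0.706, 0.028]
ft_force: [-0.0, 0.4, 0.4]
grip_width: 0.0813
(array([ 3.46, -4.6 , -0.65]), array([0.02, 0.02, 3.48])) (array([-1.89, -2.58, -2.66]), array([0.02, 0.02, 3.48]))
```

```bash
python3 -m handwheel '[[0.4,-1.2,0,0,0,0],[1.2,-2.4,-0.2,0,0,0.8],[2,-3.5,-0.4,0,0,1.7],[2.8,-4.2,-0.5,0,0,2.6],[3.5,-4.6,-0.65,0,0,3.48]]' -1;  python3 - <<'E'
from h import *
from workcell import bot
print(rows(key("orange",.1),RP))
for n in("top","side"):
    c=bot.camera(n)["color"][:,:,::-1]
    c=c[170:320,170:320] if n=="top" else c[180:310,260:390]
    cv2.imwrite(f"pics/{n}8.png",cv2.resize(c,None,fx=4,fy=4,interpolation=cv2.INTER_CUBIC))
E
```

```text
clock: 17.52
eef_pos: [0.4189, 0.02, 0.2513]
tool_rot: [0.19, 0.682, -0.664, 0.24]
ft_force: [0.2, -0.7, 0.4]
grip_width: -0.0
(array([-3.21,  4.81, -2.01]), array([ 0.02,  0.02, -0.04]))
```

View pics/top8.png

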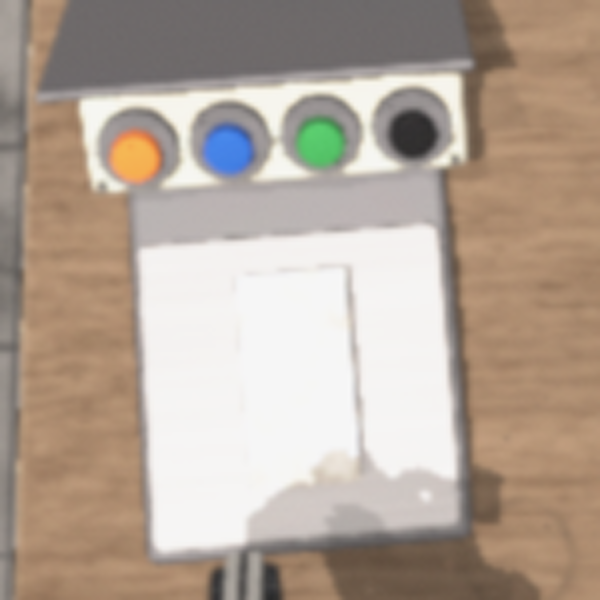

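View pics/side8.png

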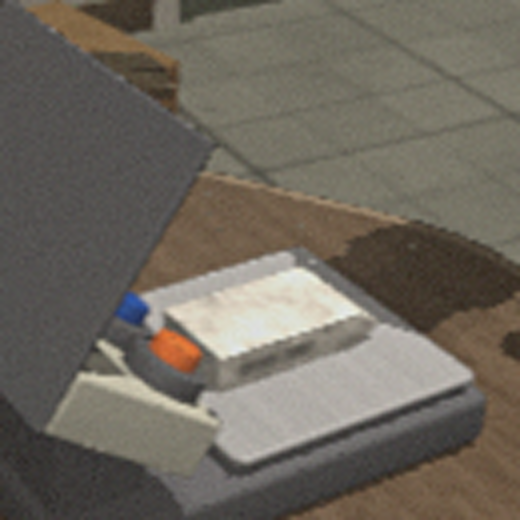

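```bash
python3 - <<'E'
from h import *
m=[[.052,.027,.067],[.052,-.027,.067],[-.052,-.027,.067]]
print((proj(sc(np.array(m)))-[170,170])*4, (proj(sc(np.array([[.052,.027,.067],[-.052,.027,.067],[-.052,-.027,.067]])),"side")-[260,180])*4)
E
```

```text
[[233.6017158  275.47882707]
 [342.66401793 266.61819777]
 [358.56153644 478.5324418 ]] [[220.21232963 356.99427188]
 [381.44646042 303.32813636]
 [319.06222607 257.25586037]]
```

The top-view corners agree with the prediction, but the side-view far corners look a few pixels off, so I'll zoom in.

```bash
python3 - <<'E'
from h import *
from workcell import bot
c=np.ascontiguousarray(bot.camera("side")["color"][:,:,::-1][230:290,290:370])
c=cv2.resize(c,None,fx=8,fy=8,interpolation=cv2.INTER_CUBIC)
for x in(-.052,.052):
  for y in(-.027,.027):
    for z in (.045,.067):
      u=((proj(sc(np.array([[x,y,z]])),"side")[0]-[290,230]+.5)*8).astype(int); cv2.circle(c,tuple(map(int,u)),4,(0,0,255) if z>.05 else (255,0,0),-1)
for x in(-.075,.075):
  for y in(-.075,.075):
      u=((proj(sc(np.array([[x,y,.045]])),"side")[0]-[290,230]+.5)*8).astype(int); cv2.circle(c,tuple(map(int,u)),4,(0,255,0),-1)
cv2.imwrite("pics/s9.png",c)
E
```

```text
(no output)
```

View pics/s9.png

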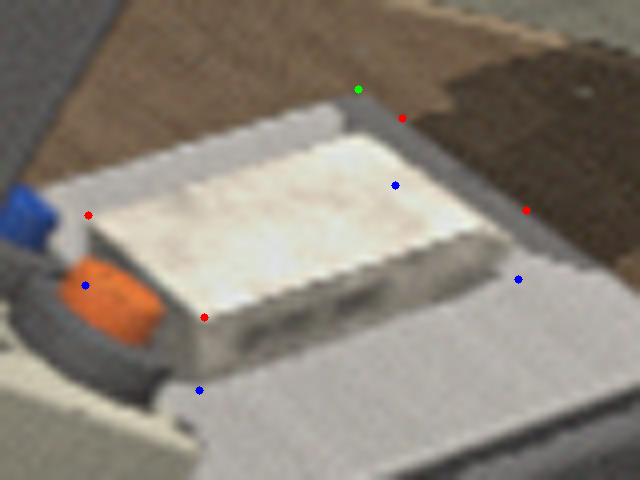

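The packet's bottom edge runs parallel to the pan and matches the prediction to about 2 px. Only the top face tapers, which looks like the packet's shape, so it lies flat and within a few mm of the middle. On to orange.

```bash
python3 -m handwheel '[[-1,0.5,-1,0,0,0],[-2,1.2,-1.8,0,0,0],[-3,2.5,-2,0,0,0],[-3.21,4,-2.01,0,0,0],[-3.21,4.81,-2.01,0,0,0]]';python3 -m handwheel '[[0,0.7,0,0,0,0],[0,1.4,0,0,0,0],[0,2.1,0,0,0,0],[0,2.8,0,0,0,0],[0,2.8,0,0,0,0]]';python3 -m handwheel '[[0,0,0,0,0,0],[0,0,0,0,0,0],[0,0,0,0,0,0],[0,0,0,0,0,0],[0,0,0,0,0,0]]';  python3 - <<'E'
from h import *
from workcell import bot
print(bot.get_obs()["ft_force"]@N,rows(key("orange",0),RP))
c=bot.camera("top")["color"][:,:,::-1][180:280,180:300]
cv2.imwrite("pics/p10.png",cv2.resize(c,None,fx=5,fy=5,interpolation=cv2.INTER_CUBIC))
E
```

```text
clock: 18.3
eef_pos: [0.5544, 0.0598, 0.195]
tool_rot: [0.175, 0.685, -0.662, 0.248]
ft_force: [-0.9, 0.2, -0.2]
grip_width: -0.0003
clock: 18.92
eef_pos: [0.5927, 0.0639, 0.1372]
tool_rot: [0.175, 0.685, -0.662, 0.248]
ft_force: [-0.3, 0.9, 0.3]
grip_width: -0.0003
clock: 19.55
eef_pos: [0.5913, 0.0638, 0.1382]
tool_rot: [0.175, 0.685, -0.662, 0.248]
ft_force: [-0.2, -0.3, -0.3]
grip_width: 0.0002
-0.14473869901160746 (array([-0.13,  1.07, -0.76]), array([0.12, 0.18, 0.01]))
```

View pics/p10.png

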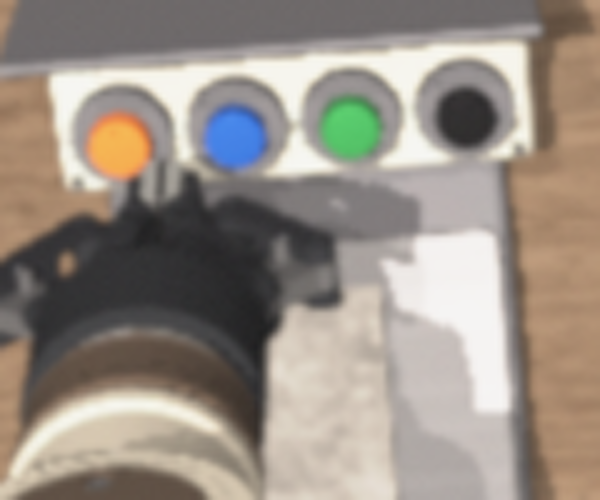

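It stopped 19 mm short sideways, so I'm checking whether that's a joint limit.

```bash
python3 - <<'E'
from h import *
from workcell import bot
print(bot.get_obs()["joint_pos"].round(3))
E
python3 -m handwheel '[[0,-0.1,-0.2,0,0,0],[0,-0.1,-0.4,0,0,0],[0,-0.1,-0.6,0,0,0],[0,-0.1,-0.76,0,0,0],[-0.13,-0.1,-0.76,0.1,0.2,0]]'; python3 - <<'E'
from h import *
from workcell import bot
print(bot.get_obs()["joint_pos"].round(3))
print(bot.get_obs()["ft_force"]@N,rows(key("orange",0),RP))
E
```

```text
[ 0.107  0.141 -0.602  0.219  0.     3.141]
clock: 20.23
eef_pos: [0.5924, 0.0619, 0.1416]
tool_rot: [0.176, 0.686, -0.662, 0.247]
ft_force: [0.4, -0.2, -0.9]
grip_width: 0.0001
[ 1.020e-01  1.370e-01 -5.940e-01  2.310e-01  3.000e-03  3.141e+00]
-0.9241189383778335 (array([-0.02,  1.16, -0.84]), array([0.12, 0.15, 0.02]))
```

Joint 6 is at its limit (3.141). I'll turn the jaws 20° about the pressing axis instead, which makes no difference to the press.

```bash
cat >> h.py <<'E'
RO=RP*R.from_rotvec([0,-np.deg2rad(20),0])
E
python3 -m handwheel '[[0,-0.6,0,0,-0.7,0],[0,-0.6,0,0,-1.3,0],[0,-0.6,0,0,-1.9,0],[0,-0.6,0,0,-1.9,0],[0,-0.6,0,0,-1.9,0]]'; python3 - <<'E'
from h import *
from workcell import bot
print(bot.get_obs()["joint_pos"].round(3))
print(bot.get_obs()["ft_force"]@N,rows(key("orange",.03),RO))
E
```

```text
clock: 20.85
eef_pos: [0.5842, 0.0603, 0.1542]
tool_rot: [-0.066, -0.636, 0.682, -0.356]
ft_force: [-0.3, 0.8, 0.1]
grip_width: 0.0
[ 0.101  0.102 -0.594  0.265  0.003  2.81 ]
0.21417419319732373 (array([-0.29,  0.57, -0.84]), array([ 0.11,  0.04, -0.03]))
```

```bash
python3 -m handwheel '[[-0.1,0.1,-0.3,0.1,0,0],[-0.2,0.2,-0.6,0.1,0,0],[-0.29,0.4,-0.84,0.1,0.04,-0.03],[-0.29,0.57,-0.84,0.1,0.04,-0.03],[-0.29,0.57,-0.84,0.1,0.04,-0.03]]'; python3 -m handwheel '[[0,0,0,0,0,0],[0,0,0,0,0,0],[0,0,0,0,0,0],[0,0,0,0,0,0],[0,0,0,0,0,0]]'; python3 - <<'E'
from h import *
from workcell import bot
print(bot.get_obs()["ft_force"]@N,rows(key("orange",0),RO))
c=bot.camera("top")["color"][:,:,::-1][180:280,180:300]
cv2.imwrite("pics/p11.png",cv2.resize(c,None,fx=5,fy=5,interpolation=cv2.INTER_CUBIC))
E
```

```text
clock: 21.48
eef_pos: [0.5898, 0.0838, 0.1419]
tool_rot: [-0.068, -0.631, 0.688, -0.352]
ft_force: [-0.4, -0.3, -0.7]
grip_width: -0.0003
clock: 22.1
eef_pos: [0.5899, 0.0837, 0.1426]
tool_rot: [-0.069, -0.631, 0.688, -0.352]
ft_force: [0.7, -0.0, 0.1]
grip_width: 0.0002
-0.29591538482405016 (array([0.01, 1.2 , 0.01]), array([0.02, 0.01, 0.  ]))
```

View pics/p11.png

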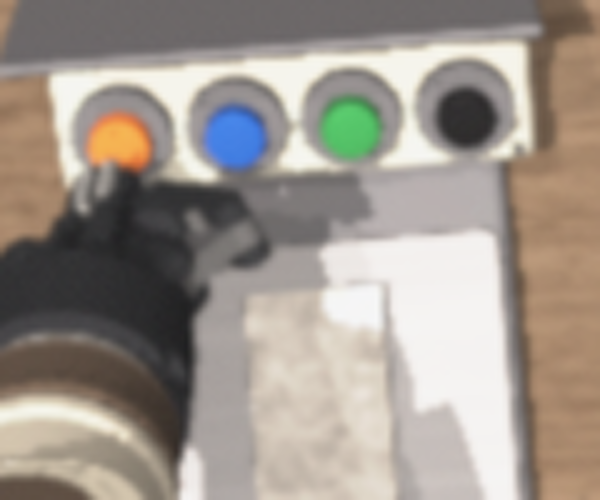

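```bash
python3 - <<'E'
from h import *
print((proj([key("orange",.03),key("orange",0)])-[180,180])*5)
E
python3 -m handwheel '[[0,0.5,0,0,0,0],[0,0.9,0,0,0,0],[0,0.95,0,0,0,0],[0,0.95,0,0,0,0],[0,0.95,0,0,0,0]]'; python3 - <<'E'
from h import *
from workcell import bot
print(bot.get_obs()["ft_force"]@N,rows(key("orange",0),RO))
c=bot.camera("top")["color"][:,:,::-1][180:280,180:300]
cv2.imwrite("pics/p12.png",cv2.resize(c,None,fx=5,fy=5,interpolation=cv2.INTER_CUBIC))
E
```

```text
[[111.79250923 179.78696117]
 [118.32896749 146.58168767]]
clock: 22.78
eef_pos: [0.6035, 0.0847, 0.1232]
tool_rot: [-0.069, -0.631, 0.688, -0.352]
ft_force: [0.3, 0.2, 0.7]
grip_width: 0.0001
0.37003792256468193 (array([0.01, 0.25, 0.01]), array([0.02, 0.01, 0.  ]))
```

View pics/p12.png

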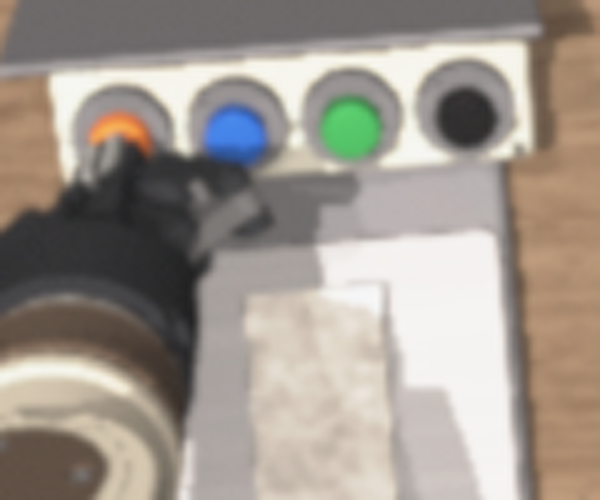

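The tip at crop (112,155) sits over the orange cap (118,147) and clear of blue. Press.

```bash
python3 -m handwheel '[[0,0.2,-0.0,0,0,0],[0,0.35,0,0,0,0],[0,0.45,0,0,0,0],[0,0.52,0,0,0,0],[0,0.52,0,0,0,0]]'; python3 - <<'E'
from h import *
from workcell import bot
print(bot.get_obs()["ft_force"]@N,rows(key("orange",0),RO))
c=bot.camera("top")["color"][:,:,::-1][180:280,180:300]
cv2.imwrite("pics/p13.png",cv2.resize(c,None,fx=5,fy=5,interpolation=cv2.INTER_CUBIC))
E
```

```text
clock: 23.45
eef_pos: [0.6108, 0.0853, 0.1133]
tool_rot: [-0.069, -0.631, 0.688, -0.352]
ft_force: [-7.6, -0.8, 9.1]
grip_width: -0.0001
11.8182225726995 (array([ 0.02, -0.24,  0.01]), array([ 0.01,  0.01, -0.  ]))
```

View pics/p13.png

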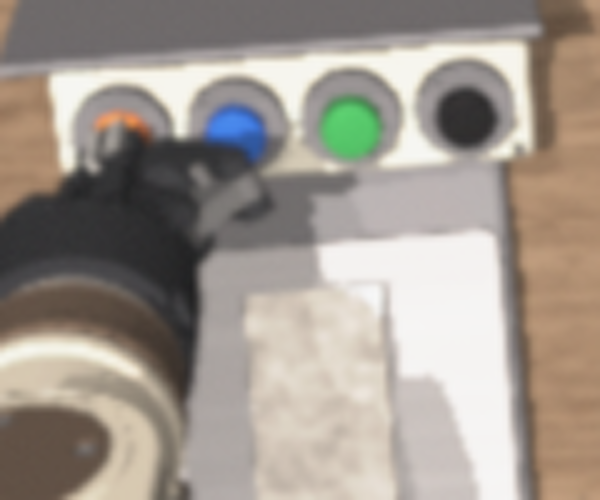

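Orange is pressed, with 11.8 N at 6 mm of travel, and the packet is unmoved. Retreat along the normal.

```bash
python3 -m handwheel '[[0,-0.6,0,0,0,0],[0,-1.5,0,0,0,0],[0,-2.8,0,0,0,0],[0,-4,0,0,0,0],[0,-5,0,0,0,0]]'; python3 -m handwheel '[[1,-1.5,0,0,0,0],[2,-3,0,0,0,0],[2.5,-4,0,0,0,0],[2.5,-4,0,0,0,0],[2.5,-4,0,0,0,0]]'; python3 - <<'E'
from h import *
from workcell import bot
print(bot.get_obs()["ft_force"])
for n in("top","side"):
    c=bot.camera(n)["color"][:,:,::-1]
    cv2.imwrite(f"pics/{n}14.png",c)
E
```

```text
clock: 24.12
eef_pos: [0.5384, 0.0797, 0.2159]
tool_rot: [-0.069, -0.631, 0.688, -0.352]
ft_force: [0.6, 0.5, -0.5]
grip_width: 0.0
clock: 24.75
eef_pos: [0.4362, 0.0508, 0.2632]
tool_rot: [-0.069, -0.631, 0.688, -0.352]
ft_force: [0.5, 0.1, 0.2]
grip_width: 0.0001
[0.53290911 0.10464773 0.16490071]
```

View pics/top14.png

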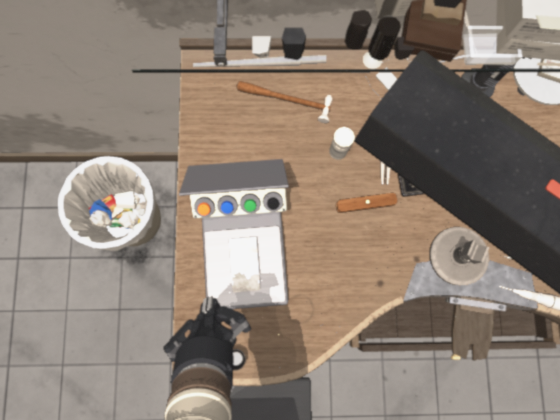

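View pics/side14.png

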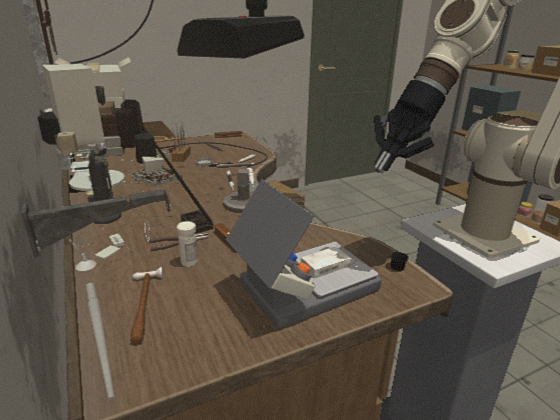

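All the keys are up. The packet lies alone mid-pan at (245,265), and the jar (343,140) and clamp (367,202) haven't moved. Handing in.

```bash
python3 -c "
from workcell import bot
print(bot.job_done())"
```

```text
the job is handed in; nothing more can be done
None
```

I finished the weighing and handed the job in at about 25 s of the 64 s allowed; no verdict is reported. I pressed green, then blue, with the pan empty. I then laid the packet on the pan, released it and pressed orange.

**Keys:** Measured force was about 7.5 N on green, 9.8 N on blue and 11.8 N on orange. Each is well above the 4 N needed for full travel, and the fingertips were about 6 mm past the cap's rest position. In the last pictures all four keys are up, and the black key was never touched.

**Packet:** It lies flat and by itself, within a few millimetres of the pan's middle in the top view. The jar and clamp look unmoved.

**Checks that disagreed:**
- **Packet outline:** In the side view the packet's top face slopes relative to a plain box. Its bottom edge runs parallel to the pan, so I took this as the packet's own shape, not a tilt.
- **Orange approach:** The first approach stopped 19 mm short because joint 6 was at its limit. I turned the gripper 20° about the pressing axis and the second approach reached the key.

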